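# Load the seasoning grinder and hold its bayonet lid on pulse

## Robot

A 7-joint arm with a two-finger parallel gripper is mounted at the origin on a cart in front of the work surface, level with it; the furniture and walls round the work are solid. World frame = base frame: x ahead of the robot, y to its left, z up, the work surface at z = 0. Lengths are in mm, angles in degrees, forces in N, time in s.
With the tool pointing down it reaches from about 425 to 1025 mm from the base axis. Payload 3.6 kg.
Tool frame: the origin (TCP) lies at the very end of the fingers, on their centre line; the grasp point (between the pads) lies 19 mm behind it; z points along the fingers, y is the line along which they close (so a half turn about z gives the same grasp; the last joint's range is limited). The gripper opens to 85 mm and grips with 20 to 120 N. Pads are 22 mm wide; open, the fingers measure 114 mm over their backs; the gripper's body (76 mm by 85 mm) begins 54 mm behind the grasp point. The pads swing forward as they close: fully open they stand 13 mm farther back than shut.
Start: joints at [-69.815, 33.873, 2.773, 92.16, -1.908, 54.013, -1.931], TCP at [312.601, 654.148, 231.302] pointing down, gripper open.
Joint ranges: [-153.93, 153.93], [-27.13, 128.08], [-72.61, 78.16], [10.71, 143.7], [-87.88, 267.88], [4.46, 118.87], [-176.78, 176.78]. Speed limits (degrees/s): [147.25, 147.25, 180, 180, 180, 180, 180].

## Interface

Orientations are given as a 3x3 rotation matrix whose columns are the frame's x, y, z axes.
In Python, from cell import sensors, viewer, order gives the robot as it stands.
- The arm moves only by the tool jog_arm, never from a script. Its argument "rows" is text: rows parted by semicolons, each of 6 numbers parted by spaces: the shift along the tool's x, y, z scaled (see below), then the turn, a rotation vector about the tool's x, y, z scaled (see below). In form: x y z ax ay az; .... A call has exactly 10 rows; each row shifts and turns the commanded pose from where the row before left it, along the tool's axes as they then stand; what a row does not reach is not made up. The controller multiplies each number of a shift by 0.03 m and each number of a turn by 0.08 rad. A row lasts 1/12 s, in which the tool goes at most 41.7 mm and 7.16 degrees, less where a joint would pass 70% of its speed; a pose out of reach is approached as far as the arm can. A call with a number of a shift or a turn outside -1 to 1 is refused whole. A call with a gripper value outside its range is refused whole. "hand" is the opening, from 0 (shut) to 1 (fully open), set as the call begins (left out, the last holds). The fingers move at their own pace and stop on an object; "squeeze" is the grip in N (left out, the last holds). Time passes only in rows, so rows that do not move let the fingers close, or fill a call up. It gives the time, the measured TCP pose, the force, the opening and the grip force at its end, in the units of the state.
- sensors.get_state(): the state, without advancing time (a new reading comes with each control period).
- viewer.capture(name): name is "scene" or "top" or "wrist"; returns a dict with "image" (420x560x3 uint8, red, green, blue), "intrinsics" (3x3 intrinsics, pixels), "R" (3x3) and "t" (3): a world point X has camera coordinates R X + t; the wrist camera has in their place "hand_eye" (4x4, takes a point from camera to tool coordinates, whose origin is the TCP and whose axes are the flange's). Camera axes: x right, y down, z forward; pixel columns grow to the right and rows downward; lengths in mm; the calibration is good to about 2 mm. A picture is of the moment at which its call begins: read the wrist's pose just before it. There is no depth.
- order.hand_in(): hands the job in; it is judged then, once.
The state is a dict: "t": time; "joints": joint angles; "joint_vel": joint speeds; "joint_efforts": joint torques, N m; "position": TCP position; "tcp_rot": TCP orientation; "contact_force": force on the tool from outside, world axes, zero at the start; "ft_torque": the same for the moment, N m; "grip_width": finger opening in mm; "finger_force": force on a finger pad.
Only numpy, scipy, OpenCV 4.12 (cv2) and the standard library are available. Lean on these libraries where they do the work, as an engineer would, in place of code of your own. Each camera call takes 0.05 s, during which the arm holds its last target. There are 200 camera calls.

## Task

Load the seasoning grinder on the worktop: stand one of the two loose pods fully home in its pocket one (one raised pip beside it), then the other in pocket two (two pips); pocket three is already filled. Then set the lid on by its bar with the lugs dropping through the two gaps in the collar, and twist it clockwise (seen from above) to the pulse position at the arrow mark, half of the way round to the lock, never as far as the lock's click. Finish while still gripping the bar and holding the lid still there against its spring, and leave the other things on the worktop where they are.

Things in the scene. Friction and masses are not known exactly. Their poses are not given: they have to be found in the camera images.
- grinder: Fixed grinder base, square grey housing 160x160 mm, deck at 50 mm height. Origin: centre of its underside, z up, front face (round black knob) to its -x. On top, centred, is a round aluminium collar. Inside are three pockets, 30 mm diameter, 26 mm from the axis, at 37 deg (one), -83 deg (two), 157 deg (three, already filled with a fixed pod) from +x, counterclockwise from above.
- seat (a point): Centre of the flat well floor inside the collar, 50 mm above the worktop, where the lid's underside comes to rest; axes as the grinder's. Collar: 122 mm outer diameter, rim at 63 mm height; its inward lip (bore 99 mm, underside at 58.5 mm) has two gaps 24 mm wide, at the grinder's +x and -x, for the lid's lugs. Turning the lid counterclockwise from there is blocked.
- pocket_1 (a point): Centre of the floor of pocket one, 20 mm above the worktop, 30 mm below the well floor, 43 mm below the collar rim; axes as the grinder's. One raised black pip stands outside the collar beside it.
- pocket_2 (a point): Centre of the floor of pocket two, at the same depth. Two raised black pips outside the collar beside it.
- entry_mark (a point): Black straight bar mark on the deck at the grinder's -x: the lid's bar points at it when the lugs enter (lid x along grinder x).
- pulse_mark (a point): Black arrow-head mark on the deck, 45 deg clockwise (from above) from the entry mark about the grinder's axis: the lid's bar points at it in the pulse position.
- lock_mark (a point): Black square stud on the deck at the grinder's +y, 90 deg clockwise from the entry mark: the lid is locked when its bar points there.
- pod_a: Black cylindrical seasoning pod with a bright disc on top, 26 mm diameter, 66 mm high, foot tapered to 19 mm over the lowest 6 mm, 45 g, standing upright. Origin: centre of its underside. In a pocket its top stands 23 mm above the collar rim.
- pod_b: The same kind of pod as pod_a; either may go into either pocket.
- lid: Loose hollow steel dome lid, 92 mm diameter, 44 high, 180 g, standing upright. Black grip bar on top: 64 mm long along lid x, 18 wide, from 44 to 76 height. Origin: centre of its underside. Two lugs at its foot at +x and -x below the bar's ends: 14 mm wide, 6 high, reaching 54 mm from the axis. A half turn makes no difference. Play in the collar: 3 mm all round, 5 mm each side of a lug in its gap.
- pulse_ring (a joint): Angle (rad, 0 at rest, grows clockwise) of the sprung switch ring hidden under the collar lip. The lid's lugs meet it after about 10 deg of twist and push it along: at the pulse position it reads about 0.61 (lid twisted 45 deg), with a return torque of about 0.13 Nm that turns the lid back if it is let go.
- lock_pin (a joint): Travel (m) of the sprung pin that makes the click of the lock: 0 until a lug starts to push it out at about 63 deg of lid twist, up to 0.004 as the lug passes.
- lock_pin_b (a joint): The same on the opposite side.
- spice_jar: Bystander: spice jar, 45 dia x 106 high mm. Leave it alone.
- label_roll: Bystander: roll of labels lying flat, 72 dia x 26 high mm. Leave it alone.
- dip_tub: Bystander: small clear lidded tub, 76x90x38 mm. Leave it alone.
- tape: Bystander: roll of tape lying flat, 96 dia x 25 high mm. Leave it alone.
- vanilla: Bystander: small dark brown bottle, 47 dia x 114 high mm. Leave it alone.
- cup: Bystander: clear beaker, 74 dia x 95 high mm. Leave it alone.

How it is judged:
By the outcome, as a careful person would: the job done as asked, in the order asked, and still so for the second after the job is handed in, while the arm keeps its last pose, push and grip.
It also fails if it takes over 72 s, if anything falls off the work surface, if the arm or the gripper's body presses on something with over 40 N, if the wrist force passes 120 N, or if a joint passes its speed limit or range.

## Working session

There is one attempt and no reset: what is moved stays moved. The work goes in short steps, Python scripts to look and compute and a tool call to move; the robot and the scene stay as the last step left them, time stands still between calls to the robot, and variables do not carry over. Pictures are saved under pics/ and viewed, at most 10 in all, crops included, and the job is handed in when it is done.

Besides the shell and the picture viewer there is one more tool, called after "Call:" as name(argument=value, ...) on one line, values as JSON. jog_arm: Moves the arm, as the interface text tells. Shifts and turns lie within -1 to 1; 1 stands for 0.03 m of shift or 0.08 rad of turn. Its arguments: {"type":"object","properties":{"rows":{"type":"string"},"hand":{"type":"number"},"squeeze":{"type":"number"}},"required":["rows"]}

```bash
mkdir -p pics; ls
python3 - <<'E'
from cell import sensors, viewer
import cv2,numpy as np
s=sensors.get_state(); print({k:np.round(v,3).tolist() for k,v in s.items()})
for n in("scene","top"):
    c=viewer.capture(n); cv2.imwrite(f"pics/{n}0.png",c["image"][:,:,::-1]); np.savez(f"{n}0.npz",**c)
    print(n,c["intrinsics"],c["R"],c["t"])
E
```

```text
pics
{'t': 0.0, 'joints': [-69.814, 33.926, 2.769, 92.238, -1.91, 54.013, -1.93], 'joint_vel': [0.08, -0.042, 0.055, 0.009, -0.109, 0.044, 0.048], 'joint_efforts': [0.0, -54.87, 1.547, -19.813, 0.009, 0.009, 0.0], 'position': [312.257, 653.372, 230.127], 'tcp_rot': [[-0.902, 0.431, -0.001], [0.431, 0.902, -0.002], [-0.0, -0.002, -1.0]], 'contact_force': [-0.184, 0.344, -0.291], 'ft_torque': [-0.006, -0.017, -0.049], 'finger_force': 0.0, 'grip_width': 85.545}
scene [[380.41004151   0.         277.14614385]
 [  0.         380.41004151 214.5176519 ]
 [  0.           0.           1.        ]] [[ 0.54239743 -0.84005113  0.01091509]
 [-0.473429   -0.31636112 -0.82205877]
 [ 0.69402451  0.44071504 -0.56929802]] [-324.29861468  317.39563215  658.01586663]
top [[491.09705023   0.         275.7995522 ]
 [  0.         491.09705023 205.87263894]
 [  0.           0.           1.        ]] [[ 0.01103061 -0.99987312 -0.01149196]
 [-0.98718217 -0.00905924 -0.15934021]
 [ 0.15921589  0.01310228 -0.98715684]] [  -7.07459123  571.93085871 1530.7264304 ]
```

View pics/top0.png

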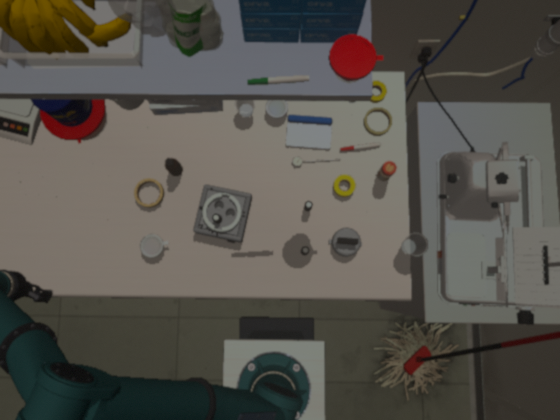

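View pics/scene0.png

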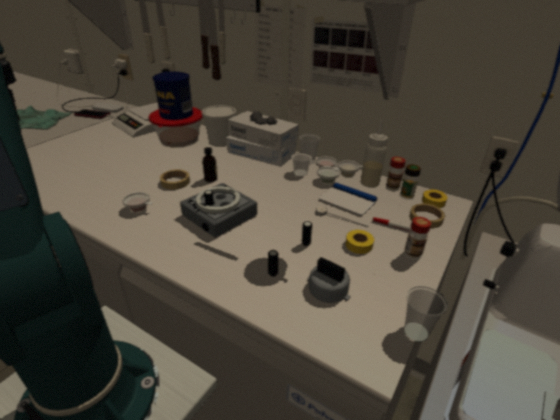

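The top view shows the grinder at about (222,213), pods at (308,205) and (305,250), and the lid at (346,241). I'll zoom in for detail.

Run:
```python
import cv2,numpy as np
g=lambda i:np.uint8(255*(i/255.)**.6)
a=cv2.imread("pics/top0.png")[170:275,185:375]; b=cv2.imread("pics/scene0.png")[175:305,170:360]
a=cv2.resize(g(a),None,fx=4,fy=4,interpolation=2);b=cv2.resize(g(b),None,fx=4,fy=4,interpolation=2)
cv2.imwrite("pics/topc.png",a);cv2.imwrite("pics/scenec.png",b)
```

```text
(no output)
```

View pics/topc.png

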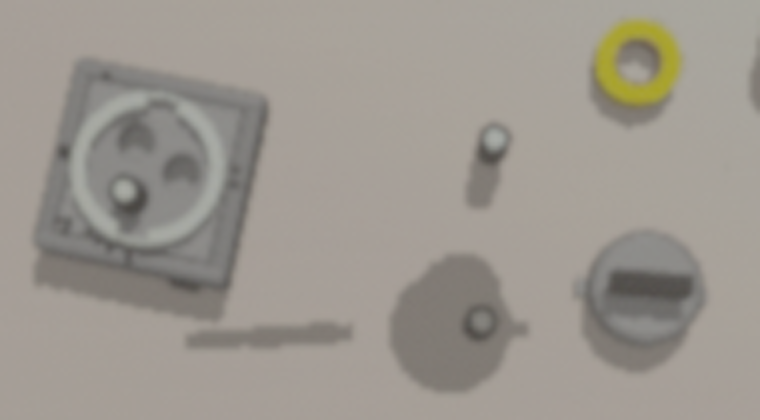

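View pics/scenec.png

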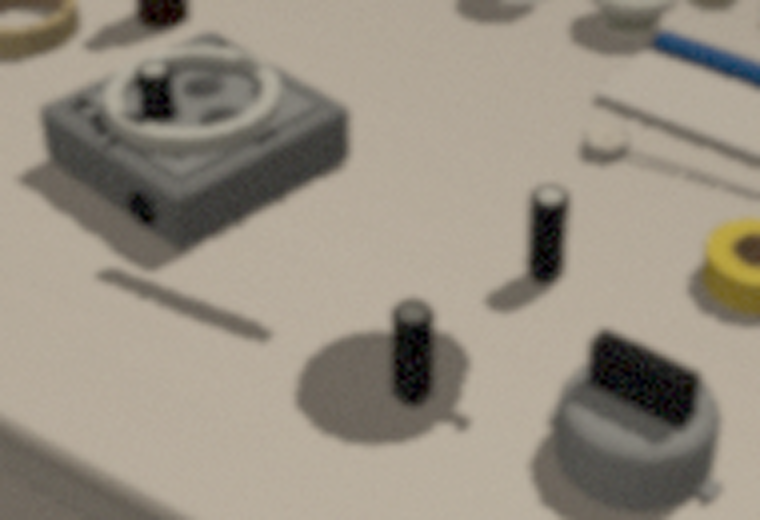

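The crops show the collar centre at about (148,168), the entry bar mark at (128,258), the arrow at (62,222), the lock stud at (62,150), and open pockets at (135,137) and (180,168). Pod discs are at (493,138) and (480,320), and the bar top is at (650,282). Next I'll measure them.

```bash
cat > h.py <<'E'
import numpy as np,cv2
from cell import sensors,viewer
def ray(c,u,v,z):
    d=c["R"].T@np.linalg.solve(c["intrinsics"],[u,v,1.]); o=-c["R"].T@c["t"]
    return (o+d*(z-o[2])/d[2])[:2]
def proj(c,X):
    p=c["intrinsics"]@(c["R"]@np.asarray(X,float)+c["t"]); return p[:2]/p[2]
def wrist(name=None):
    s=sensors.get_state(); w=dict(viewer.capture("wrist")); H=w["hand_eye"]
    A=np.eye(4);A[:3,:3]=s["tcp_rot"];A[:3,3]=s["position"]; M=A@H
    w["R"]=M[:3,:3].T; w["t"]=-w["R"]@M[:3,3]
    if name: cv2.imwrite(f"pics/{name}.png",np.uint8(255*(w["image"][:,:,::-1]/255.)**.6))
    return s,w
E
python3 - <<'E'
from h import *
c=np.load("top0.npz"); C=lambda u,v:((u+.5)/4-.5+185,(v+.5)/4-.5+170)
for n,u,v,z in[("collar",148,168,63),("gap+x",160,103,63),("entry",128,258,50),("arrow",62,222,50),("lock",62,150,50),("2pip",235,177,50),("1pip",105,75,50),("podA",495,136,66),("podB",481,320,66),("bar",650,282,76),("barL",609,278,76),("barR",692,286,76),("pod3",125,188,86),("TL",78,60,50),("TR",266,95,50),("BL",38,245,50),("BR",225,285,50)]:
    print(n,ray(c,*C(u,v),z).round(1))
s=np.load("scene0.npz");S=lambda u,v:((u+.5)/4-.5+170,(v+.5)/4-.5+175)
for n,u,v,z in[("podA",549,194,66),("podB",412,309,66),("barL",600,340,76),("pod3",156,68,86)]: print("s",n,ray(s,*S(u,v),z).round(1))
w=viewer.capture("wrist");print(w["intrinsics"],w["hand_eye"].round(3))
E
```

```text
collar [549.1 170.2]
gap+x [601.6 162.1]
entry [478.7 185.6]
arrow [506.9 239.2]
lock [565.  241.2]
2pip [544.4 102. ]
1pip [626.5 208.7]
podA [ 576.9 -104.7]
podB [431.2 -93.8]
bar [ 461.3 -224.5]
barL [ 464.1 -192.8]
barR [ 458.5 -257.1]
pod3 [529.8 184.8]
TL [638.7 230.9]
TR [611.3  78.5]
BL [488.3 257.6]
BR [458.  108.1]
s podA [ 577.9 -102.9]
s podB [434.6 -92.1]
s barL [ 460.4 -200.3]
s pod3 [531.7 185.7]
[[354.46494836   0.         282.04315148]
 [  0.         354.46494836 214.94139932]
 [  0.           0.           1.        ]] [[-2.00000e-03 -9.57000e-01 -2.91000e-01  7.46960e+01]
 [ 1.00000e+00 -2.00000e-03 -1.00000e-03  5.22000e-01]
 [ 0.00000e+00 -2.91000e-01  9.57000e-01 -1.42711e+02]
 [ 0.00000e+00  0.00000e+00  0.00000e+00  1.00000e+00]]
```

```bash
cat >> h.py <<'E'
def plan(wps,rot=None,p=None):
    """wps: (x,y,z,yaw_deg,rows). prints constant row per segment"""
    s=sensors.get_state(); R=s["tcp_rot"] if rot is None else rot; p=np.array(s["position"] if p is None else p)
    y0=np.degrees(np.arctan2(R[1][0],R[0][0]))
    print("now t%.2f"%s["t"],np.round(s["position"],1),"yaw %.2f"%y0,"tilt",np.round(np.array(R)[:2,2],4),"w %.1f"%s["grip_width"],"F",np.round(s["contact_force"],1),"ff %.1f"%s["finger_force"])
    for x,y,z,yaw,n in wps:
        D=np.array([x,y,z])-p; d=(yaw-y0+180)%360-180; a=np.radians(d)/n
        T=lambda q:np.array([[np.cos(q),np.sin(q),0],[np.sin(q),-np.cos(q),0],[0,0,-1]])
        S=sum(T(np.radians(y0)+a*k) for k in range(n)); v=np.linalg.solve(S,D)/30
        print((x,y,z,yaw),n,"row:",np.round(v,3),"az %.3f"%(-a/.08), "total",np.round(v*n,2)); p=np.array([x,y,z]);y0=yaw
E
python3 - <<'E'
from h import *
plan([(410,400,250,115,10),(510,150,270,75,10),(577,-104,180,26,10),(432,-93,180,86,10)])
E
```

```text
now t0.15 [312.3 653.6 230.4] yaw 154.47 tilt [-0.0007 -0.0016] w 85.1 F [-0.   0.2  0.5] ff 0.0
(410, 400, 250, 115) 10 row: [-0.833 -0.4   -0.065] az 0.861 total [-8.33 -4.   -0.65]
(510, 150, 270, 75) 10 row: [-0.885  0.234 -0.067] az 0.873 total [-8.85  2.34 -0.67]
(577, -104, 180, 26) 10 row: [-0.558  0.71   0.3  ] az 1.069 total [-5.58  7.1   3.  ]
(432, -93, 180, 86) 10 row: [-0.274 -0.427 -0.   ] az -1.309 total [-2.74 -4.27 -0.  ]
```

Call:
jog_arm(rows="-0.83 -0.4 -0.065 0 0 0.86;-0.83 -0.4 -0.065 0 0 0.86;-0.83 -0.4 -0.065 0 0 0.86;-0.83 -0.4 -0.065 0 0 0.86;-0.83 -0.4 -0.065 0 0 0.86;-0.83 -0.4 -0.065 0 0 0.86;-0.83 -0.4 -0.065 0 0 0.86;-0.83 -0.4 -0.065 0 0 0.86;-0.83 -0.4 -0.065 0 0 0.86;-0.83 -0.4 -0.065 0 0 0.86", hand=1)

```text
t: 0.98
position: [410.1, 399.5, 250.7]
tcp_rot: [[-0.42, 0.908, 0.0], [0.908, 0.42, -0.0], [-0.0, 0.0, -1.0]]
contact_force: [0.2, -0.8, -0.7]
grip_width: 85.2
finger_force: 0.0
```

Call:
jog_arm(rows="-0.88 0.23 -0.065 0 0 0.87;-0.88 0.23 -0.065 0 0 0.87;-0.88 0.23 -0.065 0 0 0.87;-0.88 0.23 -0.065 0 0 0.87;-0.88 0.23 -0.065 0 0 0.87;-0.88 0.23 -0.065 0 0 0.87;-0.88 0.23 -0.065 0 0 0.87;-0.88 0.23 -0.065 0 0 0.87;-0.88 0.23 -0.065 0 0 0.87;-0.88 0.23 -0.065 0 0 0.87")

```text
t: 1.82
position: [509.0, 151.3, 270.3]
tcp_rot: [[0.259, 0.966, 0.0], [0.966, -0.259, -0.0], [-0.0, 0.0, -1.0]]
contact_force: [0.3, -0.4, -0.5]
grip_width: 85.3
finger_force: 0.0
```

Run:
```python
from h import *
viewer.capture("top");viewer.capture("top")
s,w=wrist("w1"); np.savez("w1.npz",**w)
plan([(577,-104,180,26,10)])
c=w
print("pred collar",proj(c,(549,169.5,63)),"entry",proj(c,(479,183,50)))
```

```text
now t1.97 [508.8 149.9 270.5] yaw 74.88 tilt [ 0.0001 -0.0006] w 85.1 F [-0.1  1.  -0.5] ff 0.0
(577, -104, 180, 26) 10 row: [-0.554  0.713  0.302] az 1.066 total [-5.54  7.13  3.02]
pred collar [315.43005718 151.46780896] entry [244.40669831 155.56373352]
```

View pics/w1.png

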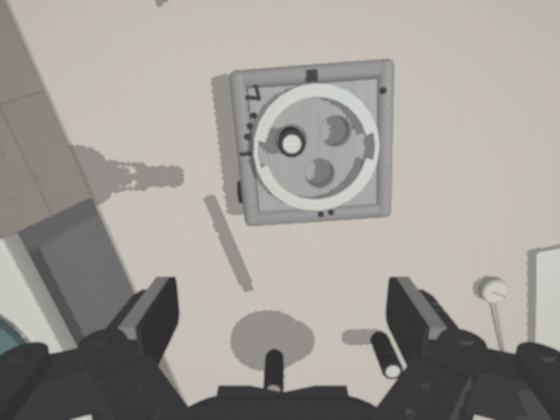

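The wrist view shows the collar centred at about (316,147) with gaps at (264,148) and (369,146). The lock stud is at (311,75), the entry bar at (246,154), the two pips at (321,214) and (331,212), and the single pip at (383,90).

Run:
```python
from h import *
c=np.load("w1.npz"); im=cv2.cvtColor(c["image"],cv2.COLOR_RGB2GRAY)
sub=im[75:220,240:395]
t,m=cv2.threshold(sub,0,255,cv2.THRESH_BINARY+cv2.THRESH_OTSU)
print(t,np.percentile(sub,[50,90,99]))
for th in (150,160,170,180,t):
    m=np.uint8(im>th)*255; m[:80]=0;m[:,:250]=0;m[215:]=0;m[:,385:]=0
    cs,_=cv2.findContours(m,cv2.RETR_EXTERNAL,cv2.CHAIN_APPROX_NONE)
    k=max(cs,key=lambda q:cv2.boundingRect(q)[2]*cv2.boundingRect(q)[3]); e=cv2.fitEllipse(cv2.convexHull(k)); print(th,e, ray(c,*e[0],63).round(1))
# dark marks
m=np.uint8(im<45)*255; n,l,st,ce=cv2.connectedComponentsWithStats(m)
for i in range(1,n):
    if 230<ce[i][0]<400 and 55<ce[i][1]<225 and st[i,4]>3: print(st[i,4],ce[i].round(1),ray(c,*ce[i],50).round(1))
for u,v in((264,148.5),(369,146),(333.5,131),(319.5,171.5)): print(u,v,ray(c,u,v,60).round(1))
print("pod3",ray(c,292,144,86))
```

```text
138.0 [120. 179. 184.]
150 ((316.28704833984375, 146.59446716308594), (123.74420928955078, 127.85218811035156), 30.71304702758789) [550.9 173.9]
160 ((316.2372131347656, 146.50482177734375), (122.97264099121094, 127.06702423095703), 31.67556381225586) [550.9 174. ]
170 ((316.2632751464844, 146.5862274169922), (122.36653137207031, 126.10718536376953), 33.452911376953125) [550.9 173.9]
180 ((319.1927795410156, 135.75790405273438), (101.04810333251953, 112.4864730834961), 98.41072845458984) [556.1 183.2]
138.0 ((316.4764404296875, 146.55490112304688), (124.54569244384766, 128.9962921142578), 33.18634033203125) [551.1 173.8]
108 [311.4  75.4] [563.4 238.7]
56 [254.3  94.4] [505.8 236.9]
26 [382.3  90. ] [626.3 207.6]
26 [253.  115.3] [499.  218.5]
25 [249.6 125.6] [492.8 210. ]
289 [290.  138.6] [528.3 187. ]
29 [247.7 136.4] [487.8 200.4]
32 [246.5 153.4] [481.7 184.5]
66 [239.3 192.2] [462.5 147.8]
14 [330.5 211.7] [549.9 101.3]
15 [320.4 213.6] [539.  102.2]
264 148.5 [501.  185.4]
369 146 [601.3 160.2]
333.5 131 [570.8 183.5]
319.5 171.5 [548.3 148.6]
pod3 [528.72629131 185.00762526]
```

Call:
jog_arm(rows="-0.55 0.71 0.3 0 0 1;-0.55 0.71 0.3 0 0 1;-0.55 0.71 0.3 0 0 1;-0.55 0.71 0.3 0 0 1;-0.55 0.71 0.3 0 0 1;-0.55 0.71 0.3 0 0 1;-0.55 0.71 0.3 0 0 1;-0.55 0.71 0.3 0 0 1;-0.55 0.71 0.3 0 0 1;-0.55 0.71 0.3 0 0 1")

```text
t: 2.8
position: [585.6, -97.7, 179.4]
tcp_rot: [[0.872, 0.49, 0.0], [0.49, -0.872, 0.001], [0.001, -0.001, -1.0]]
contact_force: [0.4, -0.5, 0.3]
grip_width: 85.7
finger_force: 0.0
```

Run:
```python
from h import *
viewer.capture("top");viewer.capture("top")
s,w=wrist("w2"); np.savez("w2.npz",**w)
im=cv2.cvtColor(w["image"],cv2.COLOR_RGB2GRAY)
p=proj(w,(577,-104,66));q=proj(w,(577,-104,0)); print(p,q,im[int(p[1])-12:int(p[1])+14:2,int(p[0])-20:int(p[0])+21:2])
plan([(577,-104,43,26,10)])
```

```text
[280.39899527 217.62447634] [280.57744481 196.32196756] [[ 93  94  79  29  17  18  18  20  22  25  22  23  21  22  17  18  18  69
  146 153 152]
 [ 93  93  72  21  17  20  24  24  27  25  25  26  25  25  22  19  19  59
  143 153 153]
 [ 93  92  65  16  19  23  25  30  50  67  71  60  37  26  25  24  19  49
  132 153 152]
 [ 94  91  55  19  25  25  47 105 139 153 155 146 120  71  29  26  23  41
  125 152 153]
 [ 94  90  46  24  25  45 118 162 166 163 161 164 165 149  83  29  25  29
  115 152 152]
 [ 93  86  37  25  29 105 162 167 164 161 163 167 169 166 137  55  25  26
  110 152 152]
 [ 94  79  33  26  50 140 168 164 161 163 166 168 168 163 159  93  27  27
  105 150 152]
 [ 94  78  31  25  69 158 165 162 162 166 168 169 164 164 167 121  30  28
  111 152 153]
 [ 93  88  41  26  66 155 162 162 165 168 168 165 163 168 166 118  28  28
  114 152 152]
 [ 94  91  51  25  48 136 161 164 167 168 166 163 167 168 160  91  27  34
  117 152 153]
 [ 94  93  67  26  29 101 157 166 168 167 163 166 168 165 136  49  27  66
  138 152 153]
 [ 94  93  84  48  26  44 112 160 167 163 165 168 166 145  77  27  40 117
  151 152 152]
 [ 94  94  94  83  45  25  42  99 133 153 159 147 124  77  29  30  86 146
  152 152 152]]
now t2.95 [583.9 -99.8 179.3] yaw 29.20 tilt [-0.0019 -0.0007] w 85.2 F [-0.1  0.3 -1. ] ff 0.0
(577, -104, 43, 26) 10 row: [-0.027  0.002  0.454] az 0.070 total [-0.27  0.02  4.54]
```

View pics/w2.png

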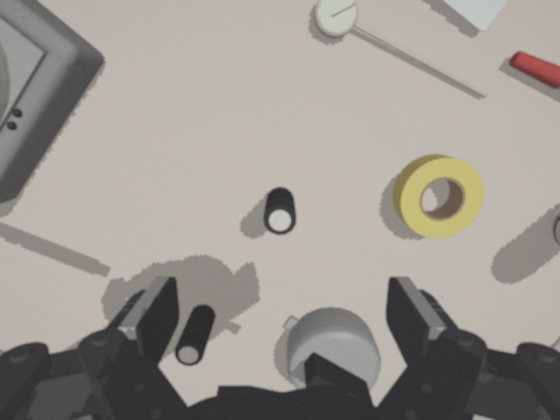

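Pod A's disc is at about (279.5,220), within 2 mm of the prediction. The fingers, at about (150,320) and (415,320), straddle it.

Run:
```python
from h import *
c=np.load("w2.npz"); im=cv2.cvtColor(c["image"],cv2.COLOR_RGB2GRAY)
for box in((262,202,300,240),(172,342,206,368)):
    x0,y0,x1,y1=box; m=np.uint8(im[y0:y1,x0:x1]>95)*255
    cs,_=cv2.findContours(m,0,1); 
    for k in cs:
        M=cv2.moments(k)
        if M["m00"]>60: u=x0+M["m10"]/M["m00"];v=y0+M["m01"]/M["m00"];print(u,v,M["m00"],ray(c,u,v,66).round(1))
p=ray(c,280,219.5,66); print(p)
plan([(p[0],p[1],100,25.8,5),(p[0],p[1],42,25.8,5)])
```

```text
279.4728096676737 219.98489425981873 331.0 [ 575.  -104.3]
286.03401360544217 229.8595724003887 343.0 [ 570.5 -112.5]
187.82666666666665 362.81743589743587 162.5 [423.  -97.2]
187.94137931034481 354.4551724137931 145.0 [430.9 -93.8]
[ 575.5489717  -104.45201644]
now t2.95 [583.9 -99.8 179.3] yaw 29.20 tilt [-0.0019 -0.0007] w 85.2 F [-0.1  0.3 -1. ] ff 0.0
(np.float64(575.5489717007524), np.float64(-104.45201643879584), 100, 25.8) 5 row: [-0.064  0.001  0.529] az 0.148 total [-0.32  0.01  2.64]
(np.float64(575.5489717007524), np.float64(-104.45201643879584), 42, 25.8) 5 row: [ 0.    -0.     0.387] az -0.000 total [ 0.   -0.    1.93]
```

Call:
jog_arm(rows="-0.066 0 0.53 0 0 0.15;-0.066 0 0.53 0 0 0.15;-0.066 0 0.53 0 0 0.15;-0.066 0 0.53 0 0 0.15;-0.066 0 0.53 0 0 0.15;0 0 0.5 0 0 0;0 0 0.5 0 0 0;0 0 0.5 0 0 0;0 0 0.5 0 0 0;0 0 0 0 0 0")

```text
t: 3.78
position: [574.9, -99.5, 38.3]
tcp_rot: [[0.898, 0.441, -0.004], [0.441, -0.898, 0.003], [-0.002, -0.005, -1.0]]
contact_force: [-0.1, 0.6, -0.3]
grip_width: 85.5
finger_force: 0.0
```

Call:
jog_arm(rows="0 0 0 0 0 0;0 0 0 0 0 0;0 0 0 0 0 0;0 0 0 0 0 0;0 0 0 0 0 0;0 0 0 0 0 0;0 0 0 0 0 0;0 0 0 0 0 0;0 0 0 0 0 0;0 0 0 0 0 0", hand=0.2, squeeze=30)

```text
t: 4.62
position: [576.3, -103.2, 41.6]
tcp_rot: [[0.9, 0.436, 0.001], [0.436, -0.9, 0.0], [0.001, 0.0, -1.0]]
contact_force: [-0.6, 1.9, 5.4]
grip_width: 24.8
finger_force: 31.6
```

Run:
```python
from h import *
C=np.array([550.4,171.2]);a=np.radians(37-11.2);P=C+26*np.array([np.cos(a),np.sin(a)]);print(P)
plan([(575.3,-104.4,160,25.8,4),(P[0],P[1],160,25.8,16)])
```

```text
[573.80828806 182.51600858]
now t4.62 [ 576.3 -103.2   41.6] yaw 25.88 tilt [0.0012 0.0005] w 24.8 F [-0.6  1.9  5.4] ff 31.6
(575.3, -104.4, 160, 25.8) 4 row: [-0.012  0.006 -0.987] az 0.004 total [-0.05  0.02 -3.95]
(np.float64(573.8082880564571), np.float64(182.5160085836805), 160, 25.8) 16 row: [ 0.257 -0.54  -0.   ] az -0.000 total [ 4.12 -8.63 -0.  ]
```

Call:
jog_arm(rows="0 0 -0.5 0 0 0;0 0 -1 0 0 0;0 0 -1 0 0 0;0 0 -1 0 0 0;0 0 -0.5 0 0 0;0.41 -0.86 0 0 0 0;0.41 -0.86 0 0 0 0;0.41 -0.86 0 0 0 0;0.41 -0.86 0 0 0 0;0.41 -0.86 0 0 0 0")

```text
t: 5.45
position: [574.2, 40.9, 160.7]
tcp_rot: [[0.9, 0.436, -0.0], [0.436, -0.9, -0.0], [-0.0, -0.0, -1.0]]
contact_force: [1.9, 0.1, -0.4]
grip_width: 25.1
finger_force: 31.1
```

Call:
jog_arm(rows="0.41 -0.86 0 0 0 0;0.41 -0.86 0 0 0 0;0.41 -0.86 0 0 0 0;0.41 -0.86 0 0 0 0;0.41 -0.86 0 0 0 0;0 0 0 0 0 0;0 0 0 0 0 0;0 0 0 0 0 0;0 0 0 0 0 0;0 0 0 0 0 0")

```text
t: 6.28
position: [573.8, 180.6, 160.9]
tcp_rot: [[0.901, 0.434, 0.0], [0.434, -0.901, -0.001], [-0.0, 0.001, -1.0]]
contact_force: [1.1, 0.1, -0.2]
grip_width: 24.9
finger_force: 31.1
```

Run:
```python
from h import *
s,w=wrist("w3"); np.savez("w3.npz",**w)
for n in("entry",): print(proj(w,(550.4,171.2,63)),proj(w,(573.8,182.5,50)),proj(w,(548.5,145.3,50)))
plan([(574.7,182.9,110,25.8,4)])
```

```text
[280.89584302 249.26859396] [280.7946032  210.17962594] [309.95446436 258.26275891]
now t6.33 [573.8 180.9 161. ] yaw 25.73 tilt [ 0.     -0.0005] w 24.7 F [ 0.3 -0.4 -0.4] ff 31.1
(574.7, 182.9, 110, 25.8) 4 row: [ 0.014 -0.012  0.425] az -0.004 total [ 0.06 -0.05  1.7 ]
```

View pics/w3.png

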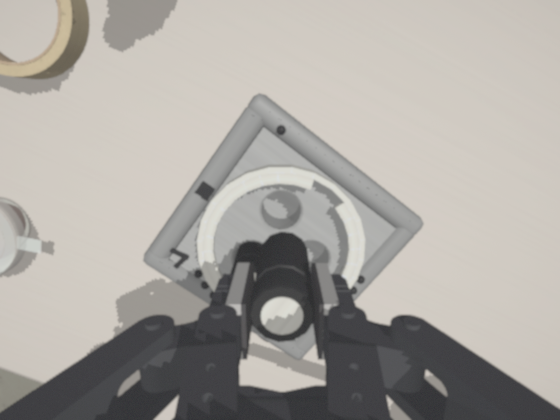

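Pocket one is clear at about (281,209), against a prediction of (280.8,210). The held pod's disc is at about (280.5,317).

Run:
```python
from h import *
c=np.load("w3.npz"); im=cv2.cvtColor(c["image"],cv2.COLOR_RGB2GRAY)
m=np.uint8(im[292:340,256:306]>110)*255; cs,_=cv2.findContours(m,0,1);k=max(cs,key=cv2.contourArea);e=cv2.fitEllipse(k);print(e)
print("pod",ray(c,e[0][0]+256,e[0][1]+292,185.4),"pocket",ray(c,281.2,209,50))
x=cv2.GaussianBlur(im,(3,3),0)
print(x[209,256:308:2]); print(x[184:236:2,281])
```

```text
((25.09724235534668, 22.670907974243164), (35.54978561401367, 40.585304260253906), 90.64269256591797)
pod [571.94345754 181.13378173] pocket [574.75471584 182.62196828]
[138 132 109  83  93 124 135 135 134 136 136 137 137 136 131 108  87  86
  86  85  78  69  81 113 134 138]
[122  95 119 106  86  83  83  84  85  94 121 131 136 137 136 136 133 109
  82  80  80  78  89 110  59  20]
```

Call:
jog_arm(rows="0.1 0 0 0 0 0;0 0 0.5 0 0 0;0 0 0.5 0 0 0;0 0 0.5 0 0 0;0 0 0.5 0 0 0;0 0 0.25 0 0 0;0 0 0.2 0 0 0;0 0 0.2 0 0 0;0 0 0 0 0 0;0 0 0 0 0 0")

```text
t: 7.17
position: [576.7, 183.9, 81.5]
tcp_rot: [[0.9, 0.436, 0.0], [0.436, -0.9, 0.0], [0.0, 0.0, -1.0]]
contact_force: [0.5, 0.2, 0.5]
grip_width: 25.0
finger_force: 31.0
```

Run:
```python
from h import *
plan([(576.5,182.9,62,25.8,4)])
```

```text
now t7.17 [576.7 183.9  81.5] yaw 25.88 tilt [0.0004 0.0001] w 25.0 F [0.5 0.2 0.5] ff 31.0
(576.5, 182.9, 62, 25.8) 4 row: [-0.005  0.006  0.162] az 0.004 total [-0.02  0.03  0.65]
```

Call:
jog_arm(rows="0 0 0.13 0 0 0;0 0 0.13 0 0 0;0 0 0.13 0 0 0;0 0 0.13 0 0 0;0 0 0.1 0 0 0;0 0 0.04 0 0 0;0 0 0.03 0 0 0;0 0 0 0 0 0;0 0 0 0 0 0;0 0 0 0 0 0")

```text
t: 8.0
position: [576.8, 184.1, 61.6]
tcp_rot: [[0.9, 0.436, 0.0], [0.436, -0.9, 0.001], [0.001, -0.001, -1.0]]
contact_force: [-1.7, 0.1, 6.4]
grip_width: 25.0
finger_force: 31.7
```

Call:
jog_arm(rows="0 0 0 0 0 0;0 0 0 0 0 0;0 0 0 0 0 0;0 0 -0.1 0 0 0;0 0 -0.3 0 0 0;0 0 -0.5 0 0 0;0 0 -0.8 0 0 0;0 0 -0.8 0 0 0;0 0 -0.8 0 0 0;0 0 0 0 0 0", hand=0.4)

```text
t: 8.83
position: [579.8, 184.0, 164.6]
tcp_rot: [[0.9, 0.436, 0.008], [0.436, -0.9, 0.002], [0.009, 0.001, -1.0]]
contact_force: [1.1, 0.2, 0.7]
grip_width: 34.4
finger_force: 0.0
```

Run:
```python
from h import *
plan([(550,140,165,45,5),(431,-93.8,150,86,10)])
```

```text
now t8.83 [579.8 184.  164.6] yaw 25.86 tilt [0.0084 0.0025] w 34.4 F [1.1 0.2 0.7] ff 0.0
(550, 140, 165, 45) 5 row: [-0.329  0.136 -0.002] az -0.835 total [-1.65  0.68 -0.01]
(431, -93.8, 150, 86) 10 row: [-0.893 -0.007  0.05 ] az -0.894 total [-8.93 -0.07  0.5 ]
```

Call:
jog_arm(rows="-0.33 0.14 0 0 0 -0.84;-0.33 0.14 0 0 0 -0.84;-0.33 0.14 0 0 0 -0.84;-0.33 0.14 0 0 0 -0.84;-0.33 0.14 0 0 0 -0.84;0 0 0 0 0 0;-0.89 0 0.05 0 0 -0.89;-0.89 0 0.05 0 0 -0.89;-0.89 0 0.05 0 0 -0.89;-0.89 0 0.05 0 0 -0.89", hand=1)

```text
t: 9.67
position: [479.6, 56.3, 153.5]
tcp_rot: [[0.475, 0.88, -0.0], [0.88, -0.475, 0.0], [0.0, -0.0, -1.0]]
contact_force: [-1.1, -0.0, 0.1]
grip_width: 85.3
finger_force: 0.0
```

Call:
jog_arm(rows="-0.89 0 0.05 0 0 -0.89;-0.89 0 0.05 0 0 -0.89;-0.89 0 0.05 0 0 -0.89;-0.89 0 0.05 0 0 -0.89;-0.89 0 0.05 0 0 -0.89;-0.89 0 0.05 0 0 -0.89;0 0 0 0 0 0;0 0 0 0 0 0;0 0 0 0 0 0;0 0 0 0 0 0")

```text
t: 10.5
position: [430.9, -93.5, 144.6]
tcp_rot: [[0.07, 0.998, 0.0], [0.998, -0.07, 0.0], [0.0, 0.0, -1.0]]
contact_force: [0.2, 0.3, 0.5]
grip_width: 85.6
finger_force: 0.0
```

Run:
```python
from h import *
s,w=wrist("w4"); np.savez("w4.npz",**w)
print(proj(w,(431,-93.8,66)),proj(w,(461,-224,76)))
im=cv2.cvtColor(w["image"],cv2.COLOR_RGB2GRAY); p=proj(w,(431,-93.8,66)).astype(int)
x0,y0=p-30; m=np.uint8(im[y0:y0+60,x0:x0+60]>90)*255; n,l,st,ce=cv2.connectedComponentsWithStats(m)
for i in range(1,n):
    if st[i,4]>50: print(st[i],ray(w,*(ce[i]+[x0,y0]),66))
print(im[p[1]-24:p[1]+25:4,p[0]-24:p[0]+25:3])
plan([(431,-93.8,40,85.8,6)])
```

```text
[282.85219745 226.33629171] [336.08714143 394.92031075]
[   0    0   60   60 1981] [429.22498507 -96.93677849]
[ 20  20  23  22 398] [430.99465112 -94.17325179]
[[ 99  99 100  75  16  17  18  18  18  18  18  16  16  35  97  99  99]
 [ 99  99  99  51  20  20  16  16  14  16  14  15  16  20  95  99  99]
 [ 99  99  98  35  16  17  19  18  18  17  18  17  16  16  79 100  99]
 [ 99 100  95  20  18  20  20  22  31  27  20  19  18  16  65  99  99]
 [100  99  84  18  18  32  92 108 109 110 106  68  20  17  42  99  99]
 [ 99 100  76  18  24  99 110 109 107 106 108 110  74  21  27  96  99]
 [100  99  66  20  48 106 106 109 110 110 109 108  98  21  19  95 110]
 [138 134  78  20  38 108 110 109 108 106 105 106  88  19  48 154 162]
 [161 162 159  64  19  72 105 105 106 107 109 105  35  19 121 162 162]
 [162 162 162 152  77  20  31  73  87  84  58  23  29 119 161 162 162]
 [162 162 162 162 162 142  53  35  23  22  41 106 156 162 162 162 162]
 [162 162 162 162 162 162 110  99 100 109 110 141 162 162 162 162 162]
 [162 162 162 162 162 162 161 162 162 162 162 162 162 162 162 162 162]]
now t10.55 [430.8 -93.3 144.6] yaw 86.04 tilt [0.0001 0.0003] w 85.6 F [ 0.5  1.1 -0.3] ff 0.0
(431, -93.8, 40, 85.8) 6 row: [-0.003  0.001  0.581] az 0.009 total [-0.02  0.01  3.49]
```

Call:
jog_arm(rows="-0.03 0 0.5 0 0 0;0 0 0.6 0 0 0;0 0 0.6 0 0 0;0 0 0.6 0 0 0;0 0 0.6 0 0 0;0 0 0.4 0 0 0;0 0 0.13 0 0 0;0 0 0 0 0 0;0 0 0 0 0 0;0 0 0 0 0 0")

```text
t: 11.38
position: [430.8, -95.3, 42.3]
tcp_rot: [[0.07, 0.998, 0.001], [0.998, -0.07, -0.0], [-0.0, 0.001, -1.0]]
contact_force: [-0.9, -0.4, -0.1]
grip_width: 85.1
finger_force: 0.0
```

Call:
jog_arm(rows="0 0 0 0 0 0;0 0 0 0 0 0;0 0 0 0 0 0;0 0 0 0 0 0;0 0 0 0 0 0;0 0 0 0 0 0;0 0 0 0 0 0;0 0 0 0 0 0;0 0 0 0 0 0;0 0 0 0 0 0", hand=0.2, squeeze=30)

```text
t: 12.22
position: [430.3, -95.7, 42.0]
tcp_rot: [[0.071, 0.997, 0.0], [0.997, -0.071, 0.0], [0.0, 0.0, -1.0]]
contact_force: [-0.5, 0.8, 5.3]
grip_width: 24.7
finger_force: 29.3
```

Run:
```python
from h import *
s=sensors.get_state();p=s["position"]
plan([(p[0],p[1],160,85.8,4),(548.6,145.3,160,85.8,10)])
```

```text
now t12.22 [430.3 -95.7  42. ] yaw 85.93 tilt [0.0004 0.0001] w 24.7 F [-0.5  0.8  5.3] ff 29.3
(np.float64(430.33991079615294), np.float64(-95.65977286994263), 160, 85.8) 4 row: [ 0.     0.    -0.984] az 0.007 total [ 0.    0.   -3.93]
(548.6, 145.3, 160, 85.8) 10 row: [ 0.83   0.334 -0.   ] az -0.000 total [ 8.3   3.34 -0.  ]
```

Call:
jog_arm(rows="0 0 -0.5 0 0 0;0 0 -1 0 0 0;0 0 -1 0 0 0;0 0 -1 0 0 0;0 0 -0.5 0 0 0;0.83 0.33 0 0 0 0;0.83 0.33 0 0 0 0;0.83 0.33 0 0 0 0;0.83 0.33 0 0 0 0;0.83 0.33 0 0 0 0")

```text
t: 13.05
position: [488.4, 26.3, 161.5]
tcp_rot: [[0.071, 0.997, -0.001], [0.997, -0.071, -0.0], [-0.0, -0.0, -1.0]]
contact_force: [0.2, -0.5, -0.5]
grip_width: 24.8
finger_force: 29.7
```

Call:
jog_arm(rows="0.83 0.33 0 0 0 0;0.83 0.33 0 0 0 0;0.83 0.33 0 0 0 0;0.83 0.33 0 0 0 0;0.78 0.33 0 0 0 0;0 0 0 0 0 0;0 0 0 0 0 0;0 0 0 0 0 0;0 0 0 0 0 0;0 0 0 0 0 0")

```text
t: 13.88
position: [545.8, 142.6, 161.6]
tcp_rot: [[0.073, 0.997, -0.001], [0.997, -0.073, -0.001], [-0.001, -0.001, -1.0]]
contact_force: [0.6, 0.5, -0.6]
grip_width: 25.0
finger_force: 29.7
```

Run:
```python
from h import *
s,w=wrist("w5"); np.savez("w5.npz",**w)
im=cv2.cvtColor(w["image"],cv2.COLOR_RGB2GRAY)
m=np.uint8(im[285:345,250:312]>110)*255; cs,_=cv2.findContours(m,0,1);k=max(cs,key=cv2.contourArea);e=cv2.fitEllipse(k);print(e)
z=s["position"][2]+24
print("pod",ray(w,e[0][0]+250,e[0][1]+285,z))
print("pockets px",proj(w,(548.5,145.3,50)),proj(w,(573.8,182.5,86)),proj(w,(528.7,185,86)))
plan([(548.6,145.3,160,85.8,10)])
```

```text
((31.445775985717773, 23.63308334350586), (35.45438003540039, 39.91200637817383), 92.5231704711914)
pod [545.2730602 144.0959358]
pockets px [286.04004413 207.84157787] [323.25393247 162.87249808] [249.9963588  164.31963451]
now t13.93 [546.  142.8 161.7] yaw 85.81 tilt [-0.0006 -0.0005] w 25.2 F [ 1.   0.8 -0.5] ff 29.7
(548.6, 145.3, 160, 85.8) 10 row: [0.009 0.008 0.006] az 0.000 total [0.09 0.08 0.06]
```

View pics/w5.png

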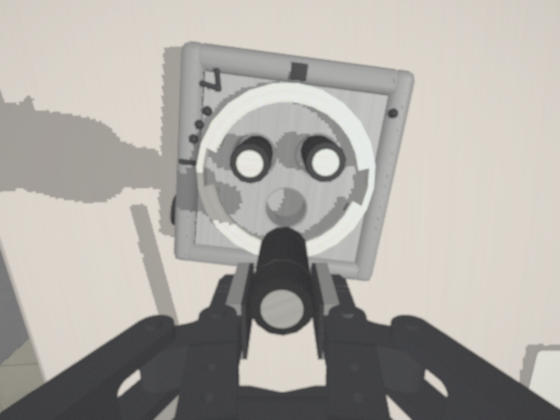

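Pod one is seated, with its disc at (325,163). Pocket two is clear at (286.5,207), and the held pod is about 3 mm short of it.

Call:
jog_arm(rows="0.055 0.11 0 0 0 0;0 0 0.5 0 0 0;0 0 0.5 0 0 0;0 0 0.5 0 0 0;0 0 0.5 0 0 0;0 0 0.25 0 0 0;0 0 0.2 0 0 0;0 0 0.2 0 0 0;0 0 0 0 0 0;0 0 0 0 0 0")

```text
t: 14.77
position: [549.4, 145.3, 82.1]
tcp_rot: [[0.071, 0.997, -0.001], [0.997, -0.071, -0.0], [-0.0, -0.001, -1.0]]
contact_force: [-0.7, -1.1, -1.1]
grip_width: 24.6
finger_force: 29.7
```

Run:
```python
from h import *
plan([(549,144,62,85.8,4)])
```

```text
now t14.77 [549.4 145.3  82.1] yaw 85.91 tilt [-0.0013 -0.0004] w 24.6 F [-0.7 -1.1 -1.1] ff 29.7
(549, 144, 62, 85.8) 4 row: [-0.011 -0.002  0.168] az 0.006 total [-0.04 -0.01  0.67]
```

Call:
jog_arm(rows="0 0 0.13 0 0 0;0 0 0.13 0 0 0;0 0 0.13 0 0 0;0 0 0.13 0 0 0;0 0 0.1 0 0 0;0 0 0.04 0 0 0;0 0 0.03 0 0 0;0 0 0 0 0 0;0 0 0 0 0 0;0 0 0 0 0 0")

```text
t: 15.6
position: [549.6, 145.3, 62.1]
tcp_rot: [[0.071, 0.997, -0.001], [0.997, -0.071, 0.0], [-0.0, -0.001, -1.0]]
contact_force: [-3.9, -2.7, 6.8]
grip_width: 24.9
finger_force: 30.3
```

Call:
jog_arm(rows="0 0 0 0 0 0;0 0 0 0 0 0;0 0 0 0 0 0;0 0 -0.1 0 0 0;0 0 -0.3 0 0 0;0 0 -0.5 0 0 0;0 0 -0.8 0 0 0;0 0 -0.8 0 0 0;0 0 -1 0 0 0;0 0 0 0 0 0", hand=0.4)

```text
t: 16.43
position: [554.0, 146.3, 172.2]
tcp_rot: [[0.071, 0.997, 0.01], [0.997, -0.071, 0.003], [0.004, 0.01, -1.0]]
contact_force: [0.7, 0.2, 1.1]
grip_width: 34.1
finger_force: 0.0
```

Run:
```python
from h import *
s,w=wrist(); im=cv2.cvtColor(w["image"],cv2.COLOR_RGB2GRAY)
C=np.array([550.4,171.2])
for a in(37,-83,157):
    a=np.radians(a-11.2);P=[*(C+26*np.array([np.cos(a),np.sin(a)])),86];p=proj(w,P).astype(int);m=np.uint8(im[p[1]-25:p[1]+25,p[0]-25:p[0]+25]>0)
    sub=im[p[1]-25:p[1]+25,p[0]-25:p[0]+25];n,l,st,ce=cv2.connectedComponentsWithStats(np.uint8(sub>.8*sub.max()))
    for i in range(1,n):
        if st[i,4]>150: print(np.round(P,1),p,st[i,2:],ray(w,*(ce[i]+p-25),86).round(1))
plan([(461.5,-224,190,85,16)])
```

```text
[573.8 182.5  86. ] [307 167] [ 24  23 440] [575.1 182.9]
[548.5 145.3  86. ] [273 224] [ 22  22 380] [549.3 146.2]
[548.5 145.3  86. ] [273 224] [ 50   8 233] [546.5 129.9]
[528.9 185.8  86. ] [238 167] [ 24  23 440] [528.3 185.7]
now t16.48 [552.7 146.3 170.1] yaw 85.93 tilt [0.0075 0.0026] w 34.5 F [-0.3 -0.7 -0. ] ff 0.0
(461.5, -224, 190, 85) 16 row: [-0.784 -0.129 -0.041] az 0.013 total [-12.54  -2.06  -0.66]
```

Call:
jog_arm(rows="-0.9 -0.147 -0.05 0 0 0;-0.9 -0.147 -0.05 0 0 0;-0.9 -0.147 -0.05 0 0 0;-0.9 -0.147 -0.05 0 0 0;-0.9 -0.147 -0.05 0 0 0;-0.9 -0.147 -0.05 0 0 0;-0.9 -0.147 -0.05 0 0 0;-0.9 -0.147 -0.05 0 0 0;-0.9 -0.147 -0.05 0 0 0;-0.9 -0.147 -0.05 0 0 0", hand=1)

```text
t: 17.32
position: [485.9, -121.5, 181.1]
tcp_rot: [[0.071, 0.997, -0.001], [0.997, -0.071, 0.0], [0.0, -0.001, -1.0]]
contact_force: [0.7, -0.6, 0.1]
grip_width: 85.4
finger_force: 0.0
```

Call:
jog_arm(rows="-0.9 -0.147 -0.05 0 0 0;-0.9 -0.147 -0.05 0 0 0;-0.9 -0.147 -0.05 0 0 0;-0.8 -0.12 -0.05 0 0 0;0 0 0 0 0 0;0 0 0 0 0 0;0 0 0 0 0 0;0 0 0 0 0 0;0 0 0 0 0 0;0 0 0 0 0 0")

```text
t: 18.15
position: [462.9, -222.8, 187.3]
tcp_rot: [[0.069, 0.998, -0.0], [0.998, -0.069, 0.001], [0.001, -0.0, -1.0]]
contact_force: [-0.6, 0.5, -0.9]
grip_width: 85.2
finger_force: 0.0
```

Run:
```python
from h import *
s,w=wrist("w6"); np.savez("w6.npz",**w)
im=cv2.cvtColor(w["image"],cv2.COLOR_RGB2GRAY)
print("pred bar",[proj(w,(x,y,76)).round() for x,y in((461,-224),(464,-193),(458,-257))])
plan([(461.5,-224,50,85,10)])
```

```text
pred bar [array([280., 214.]), array([281., 172.]), array([279., 255.])]
now t18.20 [ 462.8 -223.   187.4] yaw 86.04 tilt [-0.0002  0.0004] w 85.3 F [-0.5  0.5  0.8] ff 0.0
(461.5, -224, 50, 85) 10 row: [-0.004 -0.004  0.458] az 0.023 total [-0.04 -0.04  4.58]
```

View pics/w6.png

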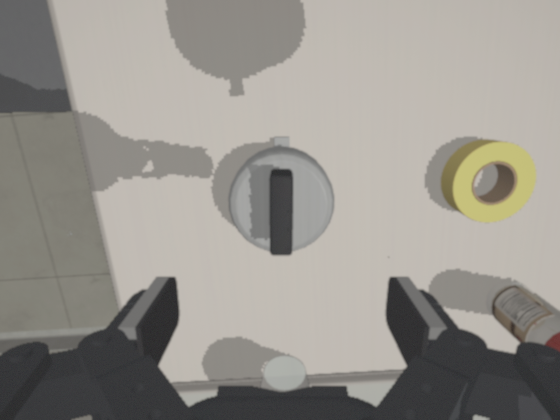

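The lid's bar runs from (282,171) to (281.5,254). It is aligned with the tool to about 0.3° and centred to about 1 mm.

Call:
jog_arm(rows="0 -0.02 0.5 0 0 0;0 0 0.7 0 0 0;0 0 0.7 0 0 0;0 0 0.7 0 0 0;0 0 0.7 0 0 0;0 0 0.6 0 0 0;0 0 0.4 0 0 0;0 0 0.28 0 0 0;0 0 0 0 0 0;0 0 0 0 0 0")

```text
t: 19.03
position: [462.1, -223.9, 50.1]
tcp_rot: [[0.071, 0.998, -0.0], [0.998, -0.071, 0.0], [0.0, -0.0, -1.0]]
contact_force: [-0.6, 0.8, -0.1]
grip_width: 85.3
finger_force: 0.0
```

Call:
jog_arm(rows="0 0 0 0 0 0;0 0 0 0 0 0;0 0 0 0 0 0;0 0 0 0 0 0;0 0 0 0 0 0;0 0 0 0 0 0;0 0 0 0 0 0;0 0 0 0 0 0;0 0 0 0 0 0;0 0 0 0 0 0", hand=0, squeeze=80)

```text
t: 19.87
position: [462.3, -224.1, 50.6]
tcp_rot: [[0.071, 0.997, 0.001], [0.997, -0.071, -0.0], [0.0, 0.001, -1.0]]
contact_force: [-0.5, 1.5, 6.0]
grip_width: 16.5
finger_force: 78.8
```

Run:
```python
from h import *
s=sensors.get_state();p=s["position"]
plan([(p[0],p[1],175,86,5),(550.9,171.6,175,168.8,20)])
```

```text
now t19.87 [ 462.3 -224.1   50.6] yaw 85.93 tilt [ 0.0008 -0.    ] w 16.5 F [-0.5  1.5  6. ] ff 78.8
(np.float64(462.26360940739585), np.float64(-224.1007484473943), 175, 86) 5 row: [ 0.     0.    -0.829] az -0.003 total [ 0.    0.   -4.15]
(550.9, 171.6, 175, 168.8) 20 row: [ 0.494  0.548 -0.   ] az -0.903 total [ 9.89 10.97 -0.  ]
```

Call:
jog_arm(rows="0 0 -0.2 0 0 0;0 0 -0.5 0 0 0;0 0 -0.8 0 0 0;0 0 -0.9 0 0 0;0 0 -0.9 0 0 0;0 0 -0.85 0 0 0;0.49 0.55 0 0 0 -0.9;0.49 0.55 0 0 0 -0.9;0.49 0.55 0 0 0 -0.9;0.49 0.55 0 0 0 -0.9")

```text
t: 20.7
position: [526.9, -160.4, 173.7]
tcp_rot: [[-0.223, 0.975, -0.001], [0.975, 0.223, 0.001], [0.001, -0.001, -1.0]]
contact_force: [-0.3, -0.7, -1.7]
grip_width: 16.4
finger_force: 78.3
```

Call:
jog_arm(rows="0.49 0.55 0 0 0 -0.9;0.49 0.55 0 0 0 -0.9;0.49 0.55 0 0 0 -0.9;0.49 0.55 0 0 0 -0.9;0.49 0.55 0 0 0 -0.9;0.49 0.55 0 0 0 -0.9;0.49 0.55 0 0 0 -0.9;0.49 0.55 0 0 0 -0.9;0.49 0.55 0 0 0 -0.9;0.49 0.55 0 0 0 -0.9")

```text
t: 21.53
position: [589.8, 45.7, 174.7]
tcp_rot: [[-0.81, 0.586, 0.0], [0.586, 0.81, -0.0], [-0.0, 0.0, -1.0]]
contact_force: [0.6, -0.1, -1.9]
grip_width: 16.5
finger_force: 78.3
```

Call:
jog_arm(rows="0.49 0.55 0 0 0 -0.9;0.49 0.55 0 0 0 -0.9;0.49 0.55 0 0 0 -0.9;0.49 0.55 0 0 0 -0.9;0.49 0.55 0 0 0 -0.9;0.49 0.55 0 0 0 -0.9;0 0 0 0 0 0;0 0 0 0 0 0;0 0 0 0 0 0;0 0 0 0 0 0")

```text
t: 22.37
position: [554.5, 168.9, 174.6]
tcp_rot: [[-0.979, 0.202, 0.0], [0.202, 0.979, -0.001], [-0.0, -0.001, -1.0]]
contact_force: [0.3, -1.2, -1.3]
grip_width: 16.6
finger_force: 78.3
```

Run:
```python
from h import *
s,w=wrist("w7"); np.savez("w7.npz",**w); print(s["joints"].round(1))
plan([(550.9,171.6,115,168.8,4)])
print(proj(w,(478.5,185,50)),proj(w,(506,238,50)))
```

```text
[-20.6  27.6  -1.1 113.9   0.9  38.5  56. ]
now t22.42 [554.6 168.7 174.6] yaw 168.34 tilt [ 0.0002 -0.001 ] w 16.5 F [-0.6 -0.8 -1.9] ff 78.3
(550.9, 171.6, 115, 168.8) 4 row: [0.035 0.017 0.497] az -0.025 total [0.14 0.07 1.99]
[282.01036893 102.53199645] [360.55960883 125.65448166]
```

View pics/w7.png

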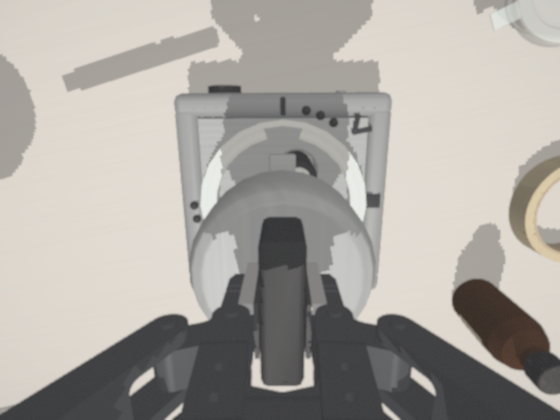

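The lid's lug is at (283,155–170), in line with the collar gap at about (283,130) and the entry mark at (282,105). The housing edge is level, so the yaw is right. Next I'll check the lid's centre through the lug tip.

Run:
```python
from h import *
c=np.load("w7.npz"); im=cv2.cvtColor(c["image"],cv2.COLOR_RGB2GRAY)
print(im[146:176,283], im[158,262:306:2]); print(im[130,250:316:2],im[180,196:212],im[180,356:372],im[112:140:2,283])
ux=np.array([np.cos(np.radians(168.4)),np.sin(np.radians(168.4))])
for v in(153,155): q=ray(c,283,v,130); print(v,q,"lid centre",q-54*ux)
print("entry",ray(c,282.5,105,50))
```

```text
[ 94  95  96  97  96  95  92  86  87  95 100 101 100 100  99  99  99 100
  99  98  97  97  95  91  83  76  75  75  76  76] [ 96  96  96  89  91 100 100 100 100 100 100 100 101 101 101 100  94  42
  21  22  20  22]
[137 137 137 136 134 134 133 114  96  96  96  96  96  97  96  96  96  97
  97  97  97  96  96  97  96  99 124 134 134 135 135 137 137] [129 125 120 115 110 117 151 193 216 221 222 222 222 220 219 220] [219 221 222 221 221 220 210 177 132 102 103 113 121 127 133 139] [ 26  30  52  86 129 138 137 110  97  96  95  97  96  95]
153 [504.21454314 180.28846772] lid centre [557.11160662 169.43025998]
155 [505.23556569 180.07697794] lid centre [558.13262917 169.2187702 ]
entry [480.23071667 185.00021869]
```

Run:
```python
from h import *
c=np.load("w6.npz"); im=cv2.cvtColor(c["image"],cv2.COLOR_RGB2GRAY)
print("w6 col",im[164:186,281],im[246:262,281]); 
a=ray(c,281.7,171,76);b=ray(c,281.7,254,76);print(a,b,(a+b)/2,np.linalg.norm(a-b))
print("dome width row",im[200,224:240],im[200,326:342],"lug",im[132:152,281])
q=ray(c,281.5,137,6);print("lug",q,q-54*np.array([.07,.998]))
c=np.load("w7.npz"); im=cv2.cvtColor(c["image"],cv2.COLOR_RGB2GRAY)
print("w7 col",im[212:256:2,283]); 
for v in(218,220,244,246):
  q=ray(c,282.5,v,200.0);print(v,q,q-32*np.array([-.979,.202]))
```

```text
w6 col [119 119 118 112  87  48  19  18  17  16  18  19  22  24  27  27  26  28
  27  28  28  28] [ 27  29  27  28  27  28  27  27  55 101 137 152 155 156 155 156]
[ 464.34618425 -192.05775718] [ 459.74964453 -256.67955671] [ 462.04791439 -224.36865695] 64.78506890027168
dome width row [ 96  95  94  89  77  70  80  94 101 102 104 108 115 119 123 124] [127 123 119 120 120 114 102 100 125 149 155 155 155 155 155 156] lug [156 155 155 148 126 114 122 126 124 124 123 120 110  94  77  63  61  63
  67  73]
lug [ 465.40975752 -173.53951065] [ 461.62975752 -227.43151065]
w7 col [95 94 72 24 20 21 19 21 20 21 22 22 22 21 22 22 23 25 25 24 26 23]
218 [517.61081183 177.23889961] [548.93881183 170.77489961]
220 [518.3238602  177.09089638] [549.6518602  170.62689638]
244 [527.07658062 175.274146  ] [558.40458062 168.810146  ]
246 [527.82272319 175.1192736 ] [559.15072319 168.6552736 ]
```

Call:
jog_arm(rows="0.12 0.02 0 0 0 -0.065;0.11 0.02 0 0 0 0;0 0 0.4 0 0 0;0 0 0.5 0 0 0;0 0 0.5 0 0 0;0 0 0.3 0 0 0;0 0 0.17 0 0 0;0 0 0 0 0 0;0 0 0 0 0 0;0 0 0 0 0 0")

```text
t: 23.25
position: [548.4, 172.9, 119.2]
tcp_rot: [[-0.981, 0.195, 0.001], [0.195, 0.981, 0.001], [-0.001, 0.001, -1.0]]
contact_force: [-0.7, -0.4, -1.6]
grip_width: 16.7
finger_force: 78.3
```

Run:
```python
from h import *
s,w=wrist("w8"); np.savez("w8.npz",**w)
ux=np.array([-.981,.194]);print("lid centre",np.array(s["position"])[:2]-2.8*ux)
plan([(548.2,172.1,100,168.8,4)])
```

```text
lid centre [551.10636317 172.38318822]
now t23.30 [548.4 172.9 119.3] yaw 168.73 tilt [0.0015 0.0005] w 16.6 F [-0.5  0.3 -2.1] ff 78.3
(548.2, 172.1, 100, 168.8) 4 row: [ 0.    -0.007  0.161] az -0.004 total [ 0.   -0.03  0.64]
```

View pics/w8.png

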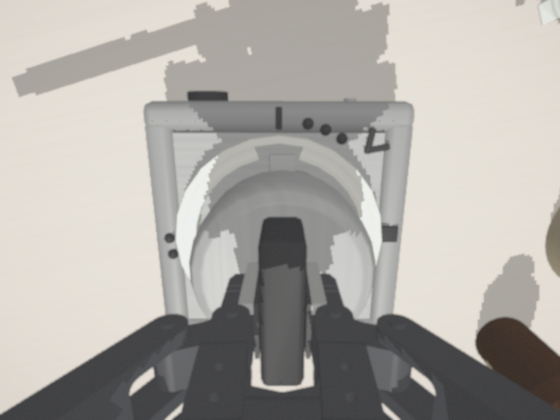

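The lug at about (284,160) sits inside the gap, which spans about 256–303. I've now viewed 11 pictures, one over the limit, so I'll use numbers only from here.

Run:
```python
from h import *
c=np.load("w8.npz"); im=cv2.cvtColor(c["image"],cv2.COLOR_RGB2GRAY)
for v in(148,151,154,158,162,166): print(v,im[v,246:322:2])
print(im[125:175:2,284]); print("dome/collar row 215",im[215,168:200:2],im[215,366:398:2])
print(proj(c,(550.9-52.97,171.6+10.5,60)),proj(c,(550.9,171.6,63)))
```

```text
148 [142 140 139 139 129 104 101 100 100 100 100 101 101 100 101 100 101 101
 101 101 101 101 101 101 101 101 101 101 117 139 140 141 142 144 144 144
 144 144]
151 [140 142 142 143 141 117 102 101 102 101 101 101 101 100 101 101 101 101
 101 101 101 101 101 101 101 101 100 106 136 143 142 142 140 139 140 141
 143 144]
154 [143 145 145 146 147 136 107 101 101 102 101  99  91  93  93  93  93  94
  93  94  94  94  94  94  96 100 101 125 146 146 146 144 143 143 143 141
 140 140]
158 [146 144 143 140 140 139 124 100  99 100 100  92  97 105 105 105 106 105
 106 106 106 106 106 106 103 100 109 136 140 141 142 144 145 146 147 146
 144 144]
162 [138 134 123 112 106 103 102 102 103 103 103  98  97 105 104 105 105 105
 105 105 105 105 106 105 103 103 103 103 105 111 122 131 138 140 140 141
 143 145]
166 [ 98  99  99  99  98  98  99  99  98  99  99  94  95 102 102 102 103 103
 102 102 103 103 103 103 100  99  99  99  99  99  99 100 100 101 106 115
 129 138]
[ 75  70  65  60  89 114 140 145 145 135 106 102 101 101  95 101 106 105
 105 105 104 102  97  81  80]
dome/collar row 215 [149 151 139 130 147 224 230 230 229 227 229 230 230 230 228 198] [230 229 227 226 229 229 226 166 123 136 146 152 151 150 147 140]
[279.47331039 150.14021181] [279.89479028 241.56737201]
```

Call:
jog_arm(rows="0 -0.05 0 0 0 0;0 0 0.1 0 0 0;0 0 0.1 0 0 0;0 0 0.1 0 0 0;0 0 0.1 0 0 0;0 0 0.1 0 0 0;0 0 0 0 0 0;0 0 0 0 0 0;0 0 0 0 0 0;0 0 0 0 0 0")

```text
t: 24.13
position: [547.6, 171.3, 103.6]
tcp_rot: [[-0.981, 0.195, 0.0], [0.195, 0.981, 0.0], [-0.0, 0.0, -1.0]]
contact_force: [0.2, -0.1, -1.4]
grip_width: 16.9
finger_force: 78.3
```

Call:
jog_arm(rows="0 0 0.05 0 0 0;0 0 0.05 0 0 0;0 0 0.02 0 0 0;0 0 0 0 0 0;0 0 0 0 0 0;0 0 0 0 0 0;0 0 0 0 0 0;0 0 0 0 0 0;0 0 0 0 0 0;0 0 0 0 0 0")

```text
t: 24.97
position: [547.6, 171.2, 100.6]
tcp_rot: [[-0.981, 0.195, 0.0], [0.195, 0.981, 0.0], [-0.0, 0.0, -1.0]]
contact_force: [-1.6, -0.0, 6.0]
grip_width: 16.7
finger_force: 79.3
```

Call:
jog_arm(rows="0 0.0045 0 0 0 0.6;0 0.0045 0 0 0 0.6;0 0.0045 0 0 0 0.6;0 0.0045 0 0 0 0.6;0 0.0045 0 0 0 0.6;0 0.0045 0 0 0 0.6;0 0.0045 0 0 0 0.6;0 0.0045 0 0 0 0.6;0 0 0 0 0 0;0 0 0 0 0 0")

```text
t: 25.8
position: [548.3, 171.9, 100.7]
tcp_rot: [[-0.836, 0.549, 0.001], [0.549, 0.836, -0.0], [-0.001, 0.0, -1.0]]
contact_force: [-0.6, -0.5, 4.7]
grip_width: 16.7
finger_force: 79.3
```

Run:
```python
from h import *
s=sensors.get_state();print(s["ft_torque"]);plan([(550.5-2.8*.556,170.7+2.8*.831,100.5,123.8,10)])
```

```text
[-0.20051786  0.28066875 -0.00882187]
now t25.80 [548.3 171.9 100.7] yaw 146.70 tilt [ 0.001  -0.0003] w 16.7 F [-0.6 -0.5  4.7] ff 79.3
(548.9432, 173.02679999999998, 100.5, 123.8) 10 row: [0.001 0.004 0.001] az 0.500 total [0.01 0.04 0.01]
```

Call:
jog_arm(rows="0 0.0045 0 0 0 0.62;0 0.0045 0 0 0 0.62;0 0.0045 0 0 0 0.62;0 0.0045 0 0 0 0.62;0 0.0045 0 0 0 0.62;0 0.0045 0 0 0 0.62;0 0.0045 0 0 0 0.62;0 0.0045 0 0 0 0.62;0 0 0 0 0 0;0 0 0 0 0 0")

```text
t: 26.63
position: [549.0, 172.5, 100.7]
tcp_rot: [[-0.559, 0.829, 0.001], [0.829, 0.559, -0.0], [-0.001, 0.0, -1.0]]
contact_force: [-0.2, -0.9, 6.0]
grip_width: 16.5
finger_force: 79.3
```

Run:
```python
from h import *
s,w=wrist();np.savez("w9.npz",**w);print(s["ft_torque"]);plan([(550.5-2.8*.556,170.7+2.8*.831,100.5,123.8,1)])
im=cv2.cvtColor(w["image"],cv2.COLOR_RGB2GRAY)
# bar + arrow: dark pixels in image
m=np.uint8(im<50)*255;n,l,st,ce=cv2.connectedComponentsWithStats(m)
for i in range(1,n):
    if st[i,4]>20 and st[i,1]<300: print(st[i],ce[i].round(1))
p=proj(w,(505.8,236.9,50));q=proj(w,(550.6,171.3,50));print("arrow pred",p,"axis",q)
print("bar row edges",[(v,[int(x) for x in np.where(im[v,230:340]<45)[0][[0,-1]]+230]) for v in(228,236,244)])
```

```text
[-0.27524682  0.25960558  0.01000533]
now t26.68 [549.  172.5 100.7] yaw 123.98 tilt [ 0.0008 -0.0003] w 16.8 F [-1.1 -1.3  5.8] ff 79.3
(548.9432, 173.02679999999998, 100.5, 123.8) 1 row: [0.015 0.009 0.006] az 0.039 total [0.01 0.01 0.01]
[267  90  31  26 272] [281.8 102.2]
[247 119  12  12 113] [252.4 124.3]
[227 125  12  12 118] [232.8 130.6]
[210 135  12  12 121] [215.4 140.4]
[180 149  21  20 163] [190.1 158.7]
[360 149  20  21 132] [368.6 156.8]
[121 173  31  31 264] [135.1 188. ]
[    0   218   560   202 45683] [281.3 361.5]
[418 259  11  10  77] [422.9 263.3]
arrow pred [281.99386282 101.7108062 ] axis [283.10267196 244.23412891]
bar row edges [(228, [262, 302]), (236, [261, 303]), (244, [259, 304])]
```

Call:
jog_arm(rows="0 0 0 0 0 0.03;0 0 0 0 0 0;0 0 0 0 0 0;0 0 0 0 0 0;0 0 0 0 0 0;0 0 0 0 0 0;0 0 0 0 0 0;0 0 0 0 0 0;0 0 0 0 0 0;0 0 0 0 0 0", squeeze=90)

```text
t: 27.52
position: [548.9, 172.5, 100.7]
tcp_rot: [[-0.558, 0.83, 0.001], [0.83, 0.558, -0.0], [-0.001, 0.0, -1.0]]
contact_force: [-0.6, -1.3, 5.6]
grip_width: 16.6
finger_force: 87.9
```

Run:
```python
from h import *
for i in range(3):
    s,w=wrist();print(s["ft_torque"].round(3),s["joint_efforts"].round(3),s["joint_vel"].round(2))
plan([]);im=cv2.cvtColor(w["image"],cv2.COLOR_RGB2GRAY)
# lug: rows ahead of dome, along tool x
for v in range(140,176,5): print(v,im[v,240:324:3])
print(proj(w,(549+2.8*.556-54*.556,172.5-2.8*.831+54*.831,56)))
```

```text
[-0.276  0.236  0.088] [ -0.475 -43.592   2.512 -11.767  -0.271  -0.421  -0.139] [-0.07  0.08 -0.08  0.01 -0.    0.12 -0.03]
[-0.219  0.232  0.162] [ -0.475 -43.593   2.512 -11.767  -0.271  -0.421  -0.139] [ 0.11 -0.05  0.05  0.1  -0.   -0.04  0.05]
[-0.299  0.309  0.144] [ -0.475 -43.592   2.512 -11.767  -0.271  -0.421  -0.139] [ 0.05  0.07  0.02  0.05  0.04 -0.03  0.02]
now t27.67 [549.  172.5 100.7] yaw 123.89 tilt [ 0.0008 -0.0003] w 16.5 F [-2.4 -1.8  4.8] ff 87.9
140 [106 107 108 109 112 114 116 120 124 129 134 138 143 146 148 145 142 138
 133 128 123 119 116 112 109 106 108 144]
145 [110 124 138 148 150 150 149 149 149 150 149 150 149 149 149 149 149 149
 150 149 149 149 150 206 234 230 199 132]
150 [149 149 149 149 149 197 183 145 145 144 145 145 145 145 145 145 145 145
 145 145 145 144 146 150 230 234 234 234]
155 [146 144 144 146 147 155 174 149 149 150 151 151 151 151 151 151 151 151
 151 150 149 148 148 217 233 232 232 232]
160 [147 148 149 151 152 152 150 149 148 146 145 144 145 144 144 145 145 145
 145 146 148 150 151 167 232 234 234 234]
165 [151 150 147 144 143 142 137 128 119 108 102 106 107 107 107 107 107 107
  99 109 120 131 141 223 232 232 233 234]
170 [144 138 120 106 104 105 106 106 105 101  96  98  97  95  94  96  98 100
  94 103 101 103 105 105 106 112 182 229]
175 [107 105 104 103  99  91  88  88  88  88  88  87  88  89  89  89  88  88
  89  89  89  88  89  91 101 105 103 103]
[282.01649729 154.23965904]
```

```bash
python3 -c "
from cell import order
print(order.hand_in())"
```

```text
the job is handed in; nothing more can be done
None
```

I handed the job in at about 28 s with both pods home, in order, and the lid seated and held at the arrow mark, 45° clockwise, against about 0.13–0.14 Nm of spring torque; I viewed 11 pictures, one over the limit of 10, and the hand-in returned no verdict.

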